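Fetch the pillow block from behind the oil containers for drilling

TASK

The pillow block at the back of the green bench tray is to be drilled next, but three oil containers stand close in front of it: first stand all three upright on the drip pan, then set the pillow block flat on its base between the open jaws of the drill vice, lengthwise along the jaws and midway along them. Then put each container back upright in the middle of the very bay of the tray it came from. Set everything down rather than dropping it, never tip a container over, and leave the spanner, the screw jar and the grease tin where they lie.

Things in the scene. Friction and masses are not known exactly. Their poses are not given: they have to be found in the camera images.
- bench_tray: Green steel tray fixed to the bench, 120 (x) x 220 (y) x 25 mm high, floor 3 mm above the bench. Origin: centre of underside; x away from the robot, z up. Dividers (20 mm high, y = -36 and +36 mm, front wall to x = 7 mm) make three front bays 71 mm wide, middles at x = -21, y = -72, 0, 72 mm; each holds one container at the start. One long rear bay behind them, x = 7 to 57 mm.
- squeeze_bottle: White round plastic squeeze bottle, 54 mm diameter, body and sloping shoulder to 107 mm, then a grey ribbed cap 30 mm in diameter from 107 to 136 mm, then a thin pointed nozzle to 166 mm. About 0.24 kg. To be lifted by the cap from above. Origin: centre of the underside, z up. 
- square_tin: Square steel oil tin, 50 x 50 mm, flat top at 118 mm; in the middle of the top a short neck, then a black cap 30 mm in diameter from 125 to 153 mm. About 0.27 kg. To be lifted by the cap from above. Origin: centre of the underside, z up. x and y square to its sides.
- tall_flask: Round bare-aluminium flask, 54 mm diameter to 103 mm, conical shoulder to a 27 mm neck at 133 mm, black cap 30 mm in diameter from 139 to 167 mm. About 0.26 kg. To be lifted by the cap from above. Origin: centre of the underside, z up. 
- pillow_block: Dark cast-iron pillow block: foot 90 (y) x 32 (x) x 14 mm with a bolt hole at each end; on it a round housing 58 mm in diameter, 32 mm thick, 25 mm bore along x, 36 mm up; top at 65 mm. 0.6 to 0.85 kg. Origin: centre of underside, z up. Starts in the rear bay, lengthwise, about 10 mm behind the containers. Grip it from above across the 32 mm faces near the top.
- drip_pan: Bare steel drip pan fixed to the bench, 250 (x) x 130 (y) mm, rim 12 mm high, floor 2 mm above the bench. Origin: centre of underside, x along its length, z up. Side area for the three containers, which fit in a row along x. On either side of the tray.
- drill_vice: Grey drill-press vice fixed to the bench, jaws open. Origin: on the bench under the middle of the bed between the jaws; x the way the jaws close, y along the jaws, z up. Bed 26 mm above the bench; jaw faces at x = -29 and +29 mm, 100 mm long, tops 51 mm up. Screw, end block and T-bar reach to x = -155 mm, up to 52 mm high. On either side of the tray.
- spanner: Loose bystander, not part of the job. Steel spanner about 170 mm long, lying flat on the bench between the robot and the tray. Origin: underside of its middle.
- screw_jar: Loose bystander, not part of the job. Glass jar 60 mm in diameter with a steel lid, 80 mm high, beyond the pan or vice on the left (+y). Origin: centre of the underside.
- grease_tin: Loose bystander, not part of the job. Flat blue tin with a steel lid, 84 mm in diameter, 55 mm high, beyond the pan or vice on the right (-y). Origin: centre of the underside.
Not all that is in view belongs to the job. Leave any pink look-alike of the square_tin alone. There is more than one size of the pillow_block; the one meant has the size given above.

How it is judged:
By the outcome, as a careful person would: the job done as asked, in the order asked, and still so for the second after the job is handed in, with the robot touching nothing.
It also fails if it takes over 136 s, if anything falls off the work surface, if the arm or the gripper's body presses on something with over 40 N, if the wrist force passes 120 N, or if a joint passes its speed limit or range.

ROBOT

A 7-joint arm with a two-finger parallel gripper is mounted at the origin on the work surface. World frame = base frame: x ahead of the robot, y to its left, z up, the work surface at z = 0. Lengths are in m, angles in rad, forces in N, time in s.
With the tool pointing down it reaches from about 0.4 to 0.875 m from the base axis. Payload 4.4 kg.
Tool frame: the origin (TCP) lies midway between the tips of the shut fingers; the grasp point (between the pads) lies 19 mm behind it; z points along the fingers, y is the line along which they close (so a half turn about z gives the same grasp; the last joint's range is limited). The gripper opens to 85 mm and grips with 20 to 120 N. Pads are 22 mm wide; open, the fingers measure 114 mm over their backs; the gripper's body (76 mm by 85 mm) begins 54 mm behind the grasp point. The pads swing forward as they close: fully open they stand 13 mm farther back than shut.
Start: joints at [1.048, 0.628, 0.038, 1.517, -0.027, 0.996, -0.02], TCP at [0.287, -0.583, 0.231] pointing down, gripper open.
Joint ranges: [-3.06, 3.06], [-0.37, 2.12], [-1.25, 1.32], [0.18, 2.47], [-1.1, 4.24], [0.23, 1.98], [-2.94, 2.94]. Speed limits (rad/s): [2.57, 2.57, 3.14, 3.14, 3.14, 3.14, 3.14].

INTERFACE

Orientations are given as a rotation vector (axis times angle).
In Python, from rig import arm, grab_frame, get_calibration gives the robot as it stands.
- The arm moves only by the tool carry_out, never from a script. Its argument "commands" is one flat list of numbers, 6 for each row, row after row: the shift along the tool's x, y, z as a fraction of full scale, then the turn, a rotation vector about the tool's x, y, z as a fraction of full scale. In form: [x, y, z, ax, ay, az, x, y, z, ax, ay, az, ...]. A call has 1 to 20 rows; each row shifts and turns the commanded pose from where the row before left it, along the tool's axes as they then stand; what a row does not reach is not made up. Full scale, the value 1, is 0.03 m for a shift and 0.12 rad for a turn. A row lasts 1/10 s, in which the tool goes at most 50 mm and 8.59 degrees, less where a joint would pass 70% of its speed; a pose out of reach is approached as far as the arm can. A call with a number of a shift or a turn outside -1 to 1 is refused whole. A call with a gripper value outside its range is refused whole. "grip" is the closure, from -1 (fully open) to 1 (shut), set as the call begins (left out, the last holds). The fingers move at their own pace and stop on an object; the grip force is fixed at half the most. Time passes only in rows, so rows that do not move let the fingers close. It gives the time, the measured TCP pose, the force, the opening and the grip force at its end, in the units of the state.
- arm.get_state(): the state, without advancing time (a new reading comes with each control period).
- grab_frame(name): name is "scene" or "top" or "wrist"; returns (picture, depth): 420x560x3 uint8, red, green, blue; 420x560 float32, m along the optical axis (not along the pixel's ray), 0 where there is no reading.
- get_calibration(name): a dict with "fov_y" (degrees; the focal length in pixels is half the picture's height over the tangent of half this angle, whatever the lens; pixels are square), "cx", "cy" (the principal point, pixels), "camera_from_world" (4x4, takes a point from world to camera coordinates). Camera axes: x right, y up, looking along -z (the intrinsics and any distortion apply to the point x, -y, -z); pixel columns grow to the right and rows downward; lengths in m; the calibration is good to about 2 mm. A picture is of the moment at which its call begins: read the wrist's pose just before it. get_calibration takes no time and is no camera call; for the wrist camera it gives the pose at the moment of the call.
- arm.close_job(): hands the job in; it is judged then, once.
The state is a dict: "t": time; "qpos": joint angles; "dq": joint speeds; "tau": joint torques, N m; "tool_pos": TCP position; "tcp_rot": TCP orientation; "force": force on the tool from outside, world axes, zero at the start; "wrist_torque": the same for the moment, N m; "gripper_width": finger opening in m; "finger_force": force on a finger pad.
Only numpy, scipy, OpenCV 4.12 (cv2) and the standard library are available. Lean on these libraries where they do the work, as an engineer would, in place of code of your own. Each camera call takes 0.05 s, during which the arm holds its last target. There are 200 camera calls.

## Working session

There is one attempt and no reset: what is moved stays moved. The work goes in short steps, Python scripts to look and compute and a tool call to move; the robot and the scene stay as the last step left them, time stands still between calls to the robot, and variables do not carry over. Pictures are saved under pics/ and viewed, at most 14 in all, crops included, and the job is handed in when it is done.

Besides the shell and the picture viewer there is one more tool, called after ">>>" as name(argument=value, ...), one argument or row to a line, values as JSON. carry_out: Moves the arm, as the interface text tells. Its arguments: {"type":"object","properties":{"commands":{"type":"array"},"grip":{"type":"number"}},"required":["commands"]}

```bash
mkdir -p pics; ls; cat > h.py <<'E'
import numpy as np, cv2
from rig import arm, grab_frame, get_calibration
def cal(n):
    c=get_calibration(n); f=210/np.tan(np.radians(c['fov_y'])/2)
    return c,f,np.array(c['camera_from_world'])
def pts(n,depth):
    c,f,T=cal(n); v,u=np.mgrid[0:420,0:560]
    P=np.stack([(u-c['cx'])/f*depth,-(v-c['cy'])/f*depth,-depth,np.ones_like(depth)],-1)
    return (P@np.linalg.inv(T).T)[...,:3]
def save(n,im): cv2.imwrite('pics/'+n+'.png',im[...,::-1])
E
python3 - <<'E'
from h import *
print(arm.get_state())
for n in('scene','top'):
    c=get_calibration(n); print(n,c)
    im,d=grab_frame(n); save(n,im); np.savez('pics/'+n,im=im,d=d)
E
```

```text
pics
{'t': 0.0, 'qpos': array([ 1.04816191,  0.62936325,  0.03843503,  1.51836851, -0.02699054,
        0.99632206, -0.01996884]), 'dq': array([-0.00103618, -0.00223991,  0.00025576, -0.00099648, -0.00020001,
        0.00141257,  0.00077482]), 'tau': array([-1.47359260e-04, -5.63386667e+01,  1.22607742e+00, -1.93440467e+01,
        1.09162283e-02,  1.05881039e-02, -1.15003218e-05]), 'tool_pos': array([ 0.28646745, -0.58276089,  0.23037772]), 'tcp_rot': array([-3.05814131e+00, -7.11007134e-01,  7.37523159e-04]), 'force': array([0.00483369, 0.23598042, 0.18439142]), 'wrist_torque': array([ 0.05391004, -0.01539221, -0.00402185]), 'finger_force': 0.0, 'gripper_width': 0.08531370145481446}
scene {'fov_y': 42.25632053011126, 'cx': 276.24541411878516, 'cy': 202.74274437283384, 'camera_from_world': array([[-0.35377492,  0.93531689, -0.00506181,  0.22028321],
       [-0.52746385, -0.19503329,  0.82688809,  0.2786362 ],
       [ 0.77241517,  0.29520218,  0.56234373, -1.67609243],
       [ 0.        ,  0.        ,  0.        ,  1.        ]])}
top {'fov_y': 54.13961985641749, 'cx': 278.2466359577921, 'cy': 210.3929886286543, 'camera_from_world': array([[ 0.02016212, -0.99969514, -0.01425218,  0.0043694 ],
       [ 0.99808325,  0.0192913 ,  0.05880191, -0.56419546],
       [-0.05850904, -0.01541043,  0.99816793, -0.81914701],
       [ 0.        ,  0.        ,  0.        ,  1.        ]])}
```

View pics/scene.png

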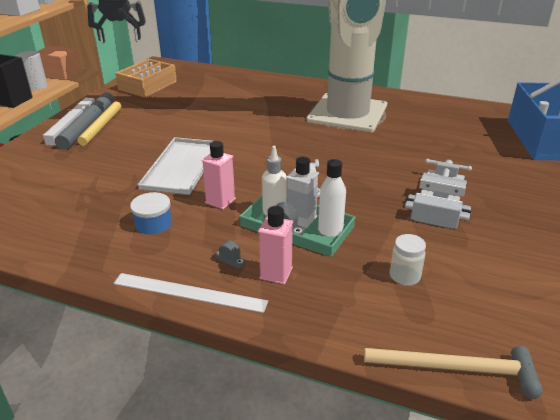

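View pics/top.png

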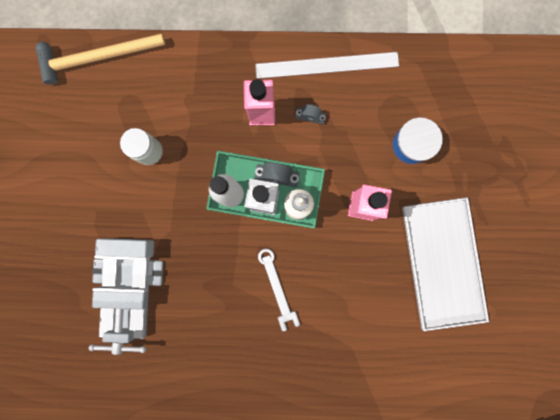

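The top view shows, in the tray from left to right, the flask (cap 220,185), the square tin (261,193) and the squeeze bottle (299,203). The big block is behind them at (278,175), the vice at left (122,285) and the pan at right (445,265). There are pink look-alike tins at (259,100) and (371,202). The two pillow blocks are the one in the tray at (278,175) and a smaller one on the bench at (312,113). The tray one fits the size and place.

```bash
cat > m.py <<'E'
from h import *
z=np.load('pics/top.npz'); im,d=z['im'],z['d']; P=pts('top',d)
X,Y,Z=P[...,0],P[...,1],P[...,2]
print('bench z',np.median(Z[300:400,180:240]), np.median(Z[60:140,180:230]),np.median(Z[350:400,450:500]))
hsv=cv2.cvtColor(im,cv2.COLOR_RGB2HSV)
def rect(name,m):
    q=(P[m][:,:2]*1000).astype(np.float32)
    n,l,s,c=cv2.connectedComponentsWithStats(m.astype(np.uint8))
    (c,s,a)=cv2.minAreaRect(q); print(name,len(q),'c',np.round(c,1),'s',np.round(s,1),'a',round(a,1),'z',np.round(np.percentile(P[m][:,2],[2,50,98])*1000,1))
def box(u0,v0,u1,v1):
    b=np.zeros(d.shape,bool); b[v0:v1,u0:u1]=1; return b
g=(hsv[...,0]>60)&(hsv[...,0]<90)&(hsv[...,1]>90)&box(195,140,340,240)
rect('tray rim',g&(Z>.019)&(Z<.032)); rect('tray all',g&(Z<.032))
pb=box(390,185,505,345); rect('pan all',pb&(Z>.0065)&(Z<.02)&(hsv[...,1]<60)); 
rect('pan sat',pb&(hsv[...,1]<60)&(Z<.02))
vb=box(80,230,175,360)
for a,b in((.045,.06),(.02,.032),(.006,.02)): rect('vice %g'%a,vb&(Z>a)&(Z<b))
for n,b in(('flask',box(205,165,240,205)),('tin',box(245,175,277,205)),('bot',box(280,180,320,225))):
    rect(n+' cap',b&(Z>.128)); 
rect('block top',box(250,155,305,188)&(Z>.045)&(Z<.075)); rect('block foot',box(250,155,305,195)&(Z>.012)&(Z<.02)&(hsv[...,1]<90))
rect('block dark',box(250,155,305,190)&(Z<.075)&(Z>.012)&(hsv[...,1]<110)&(hsv[...,2]<110))
rect('small',box(295,98,332,128)&(Z>.006))
rect('pink',box(345,180,395,225)&(Z>.03));rect('pink2',box(240,75,278,130)&(Z>.03))
rect('jar',box(115,125,165,168)&(Z>.01));rect('grease',box(385,115,445,165)&(Z>.01))
E
python3 m.py
python3 - <<'E'
from h import *
im=np.load('pics/top.npz')['im']
a=cv2.resize(im[140:240,195:335],None,fx=4.0,fy=4,interpolation=3)
b=cv2.resize(im[230:360,80:180],None,fx=3.07,fy=3.07,interpolation=3)[:400]
o=np.zeros((400,800,3),np.uint8); o[:,:500]=a[:,30:530]; o[:b.shape[0],500:500+min(300,b.shape[1])]=b[:,:300]; save('crop1',o)
E
```

```text
bench z -0.0007703285046672947 -0.0005378227883174325 -0.0006053073068283954
tray rim 573 c [606.8  42.2] s [219.5 119.8] a 81.1 z [19.6 26.3 29.2]
tray all 2674 c [606.8  42.2] s [219.5 119.8] a 81.1 z [-0.4  3.  28.2]
pan all 875 c [ 463.4 -324.2] s [252.3 133.4] a 9.2 z [ 6.8 12.7 16.1]
pan sat 8615 c [ 462.5 -327.9] s [259.1 140.6] a 9.2 z [-1.7  1.7 14.1]
vice 0.045 2369 c [388.8 322.3] s [100.4 221.4] a 89.2 z [45.8 50.  53. ]
vice 0.02 1552 c [400.9 319.5] s [ 94.1 197.5] a 88.9 z [21.3 25.1 29.3]
vice 0.006 1392 c [401.9 303.4] s [195.9 146.1] a 28.8 z [ 6.7 11.6 18.8]
flask cap 350 c [554.7  69.9] s [152.6  32.6] a 47.4 z [128.7 168.7 185.7]
tin cap 261 c [554.3  33.3] s [95.1 29.1] a 21.0 z [137.4 155.3 157.9]
bot cap 245 c [550.3 -19. ] s [29.  77.4] a 78.9 z [133.9 138.7 850.9]
block top 479 c [636.4  19.8] s [55.8 32.2] a 79.9 z [46.8 63.1 68.8]
block foot 242 c [640.5  19.2] s [89.8 40.4] a 80.2 z [13.5 16.7 19.8]
block dark 507 c [636.   18.9] s [87.8 50.9] a 79.3 z [14.  53.4 68.4]
small 404 c [645.5 -21.6] s [ 60.6 265.1] a 77.8 z [ 6.6 33.4 45.6]
pink 1105 c [565.2 -90.5] s [ 65.  201.3] a 10.4 z [ 38.5 117.5 154.5]
pink2 1144 c [654.4  43. ] s [285.1  53.1] a 5.6 z [ 38.  117.3 154.7]
jar 1062 c [619.3 153.3] s [361.6  59. ] a 64.6 z [14.2 78.2 82. ]
grease 1664 c [ 639.5 -136.5] s [ 83.  363.9] a 29.0 z [14.7 54.3 57.6]
```

View pics/crop1.png

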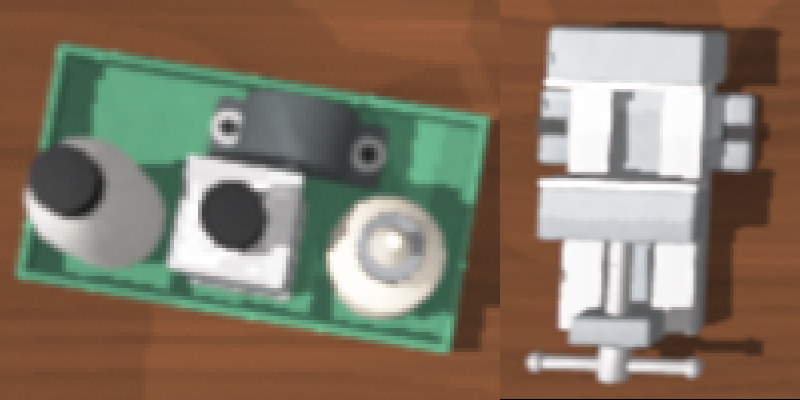

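The crop confirms the block meant: full size, in the tray's rear bay, crop (300,130), with the tin close in front. The jaws open between crop rows 82 and 180. Next: clean centres.

```bash
cat > m2.py <<'E'
from h import *
z=np.load('pics/top.npz'); im,d=z['im'],z['d']; P=pts('top',d)*1000; P[...,2]+=.6
Z=P[...,2]
def blob(name,u0,v0,u1,v1,za,zb,ex=None):
    m=np.zeros(d.shape,np.uint8); m[v0:v1,u0:u1]=1
    m&=((Z>za)&(Z<zb)).astype(np.uint8)
    if ex is not None: m&=ex.astype(np.uint8)
    n,l,s,c=cv2.connectedComponentsWithStats(m,connectivity=4); k=1+np.argmax(s[1:,4]); q=P[l==k]
    r=cv2.minAreaRect(q[:,:2].astype(np.float32)); (cc,rad)=cv2.minEnclosingCircle(q[:,:2].astype(np.float32))
    print(name,len(q),'rect',np.round(r[0],1),np.round(r[1],1),round(r[2],1),'mean',np.round(q.mean(0),1),'circ',np.round(cc,1),round(rad,1),'x',np.round(np.percentile(q[:,0],[1,99]),1),'y',np.round(np.percentile(q[:,1],[1,99]),1))
blob('flask cap',200,160,245,210,166,175)
blob('tin cap',245,175,280,208,151,161)
blob('tin top',240,170,285,215,117,126)
blob('bot cap',280,180,322,228,135,145)
blob('block top',250,155,305,190,45,75)
blob('block foot',250,155,305,195,14,21,cv2.cvtColor(im,cv2.COLOR_RGB2HSV)[...,1]<90)
blob('pink cap',345,180,395,225,146,160)
blob('pink2 cap',240,75,278,130,146,160)
blob('jawfar',80,230,165,262,46,55)
blob('jawnear',80,285,165,312,46,55)
blob('bed',95,255,150,295,20,31)
blob('jar',110,120,170,170,76,85); blob('grease',385,110,450,170,51,60)
blob('spanner',250,240,305,335,3,20)
E
python3 m2.py
```

```text
flask cap 243 rect [596.6 114.7] [28.5 27.3] 1.5 mean [596.7 114.8 169.9] circ [596.9 114.8] 14.7 x [583.  610.6] y [101.4 128.1]
tin cap 239 rect [584.9  45. ] [27.6 27.4] 1.6 mean [584.8  44.9 156. ] circ [585.  45.] 14.8 x [571.1 598.6] y [31.4 58.6]
tin top 579 rect [585.2  44.9] [51.9 52.1] 80.7 mean [583.7  44.1 120.9] circ [585.1  44.5] 35.4 x [558.1 611.9] y [18.2 72. ]
bot cap 172 rect [573.1 -23.8] [28.4 28.4] 45.9 mean [573.2 -23.6 139.1] circ [573.3 -23.8] 15.2 x [559.5 588.1] y [-37.7  -9.9]
block top 484 rect [636.4  19.8] [56.6 32.2] 79.8 mean [635.2  19.2  61.8] circ [635.2  20. ] 31.1 x [617.5 653.2] y [-6.8 48.2]
block foot 122 rect [630.1 -16.4] [16. 32.] 79.8 mean [630.1 -16.3  17.5] circ [630.  -16.1] 16.2 x [614.5 645.5] y [-25.4  -7.3]
pink cap 246 rect [ 577.8 -157.1] [28.6 28.6] 65.4 mean [ 577.8 -156.8  152.8] circ [ 578.1 -157.3] 14.8 x [563.6 591.7] y [-171.2 -143. ]
pink2 cap 240 rect [769.2  54.6] [28.3 28.6] 26.3 mean [768.7  54.5 152.9] circ [769.3  54.4] 14.8 x [755.3 783.6] y [40.7 68.6]
jawfar 993 rect [480.5 321.1] [100.4  38. ] 89.3 mean [480.5 320.6  50.7] circ [479.4 321.2] 52.3 x [461.8 499.3] y [272.  369.8]
jawnear 1015 rect [384.6 322.5] [100.1  38.5] 89.0 mean [385.1 322.   50.5] circ [386.1 322.8] 52.4 x [365.9 403.9] y [273.5 371. ]
bed 393 rect [431.7 352. ] [28.  56.2] 88.2 mean [431.6 350.9  25.7] circ [431.5 350.9] 30.3 x [403.6 459.2] y [338.7 364.3]
jar 652 rect [684.2 291.1] [54.6 54.5] 4.9 mean [684.4 290.6  79.9] circ [684.7 291.4] 28.2 x [658.8 710.8] y [264.7 317.6]
grease 1434 rect [ 707.2 -259.3] [82.2 82.5] 19.6 mean [ 707.3 -259.2   55.2] circ [ 707.7 -259.2] 42.1 x [668.  746.5] y [-298.1 -219.8]
spanner 787 rect [405.8  13.7] [168.7  37.3] 19.8 mean [400.1  12.5   7. ] circ [405.4  13.4] 84.9 x [325.5 482.9] y [-28.9  51.2]
```

>>> carry_out(
  commands=[0,0,-0.4,0,0,-0.997,0,0,-0.4,0,0,-0.997,0,0,-0.4,0,0,-0.997,0,0,-0.4,0,0,-0.997,0,0,-0.4,0,0,-0.997,0,0,-0.4,0,0,-0.997,0,0,-0.4,0,0,-0.997,0,0,-0.4,0,0,-0.997,0,0,0,0,0,0],
  grip=-1,
)

```text
t: 1.0
tool_pos: [0.287, -0.584, 0.3286]
tcp_rot: [2.387, 2.039, -0.0]
force: [1.2, 0.7, 0.6]
gripper_width: 0.0857
finger_force: 0.0
```

```bash
cat > g.py <<'E'
import sys
from h import *
from scipy.spatial.transform import Rotation as R
# usage: g.py x y z(mm) yaw_of_tool_y(deg) : shift in tool axes and turn (in full-scale units) to target
s=arm.get_state(); M=R.from_rotvec(s['tcp_rot']).as_matrix()
print('t %.1f'%s['t'],'pos',np.round(s['tool_pos']*1000,1),'yaw',round(np.degrees(np.arctan2(M[1,1],M[0,1])),2),'tilt',np.round(M[:2,2],4),'F',np.round(s['force'],1),'w',round(s['gripper_width']*1000,1),'ff',round(float(s['finger_force']),1),'q7',np.round(s['qpos'],2))
for i in range(1,len(sys.argv),4):
    t=np.array([float(a) for a in sys.argv[i:i+3]]); y=np.radians(float(sys.argv[i+3]))
    G=np.array([[np.sin(-y),np.cos(y),0],[np.cos(y),np.sin(y),0],[0,0,-1]])
    d=M.T@(t/1000-s['tool_pos']); r=R.from_matrix(M.T@G).as_rotvec()
    print('to',t,'shift units',np.round(d/.03,2),'turn units',np.round(r/.12,3))
E
python3 g.py 573.2 -23.8 326 -9
```

```text
t 1.0 pos [ 287.  -584.   328.6] yaw -8.98 tilt [ 0.0016 -0.002 ] F [1.2 0.7 0.6] w 85.7 ff 0.0 q7 [ 1.2   0.56 -0.22  1.38  0.12  1.22  0.81]
to [573.2 -23.8 326. ] shift units [19.93  6.51  0.06] turn units [0.016 0.014 0.003]
```

>>> carry_out(
  commands=[0.997,0.326,0,0,0,0,0.997,0.326,0,0,0,0,0.997,0.326,0,0,0,0,0.997,0.326,0,0,0,0,0.997,0.326,0,0,0,0,0.997,0.326,0,0,0,0,0.997,0.326,0,0,0,0,0.997,0.326,0,0,0,0,0.997,0.326,0,0,0,0,0.997,0.326,0,0,0,0,0.997,0.326,0,0,0,0,0.997,0.326,0,0,0,0,0.997,0.326,0,0,0,0,0.997,0.326,0,0,0,0,0.997,0.326,0,0,0,0,0.997,0.326,0,0,0,0,0.997,0.326,0,0,0,0,0.997,0.326,0,0,0,0,0.997,0.326,0,0,0,0,0.997,0.326,0,0,0,0],
)

```text
t: 3.0
tool_pos: [0.5733, -0.022, 0.3263]
tcp_rot: [-2.391, -2.036, 0.002]
force: [0.1, -0.0, -0.1]
gripper_width: 0.0856
finger_force: 0.0
```

>>> carry_out(
  commands=[0,0,0,0,0,0],
)

```text
t: 3.1
tool_pos: [0.5743, -0.0173, 0.3263]
tcp_rot: [-2.382, -2.044, -0.004]
force: [-0.2, 0.8, 0.2]
gripper_width: 0.0853
finger_force: 0.0
```

```bash
python3 g.py 573.2 -23.8 112 -9; python3 - <<'E'
from h import *
P0=get_calibration('wrist'); im,d=grab_frame('wrist'); np.savez('pics/w1',im=im,d=d,T=P0['camera_from_world']); save('w1',im); print(P0)
E
```

```text
t 3.1 pos [574.3 -17.3 326.3] yaw -8.74 tilt [-0.0002  0.0041] F [-0.2  0.8  0.2] w 85.3 ff 0.0 q7 [ 0.23  0.45 -0.37  1.6   0.17  1.13 -0.33]
to [573.2 -23.8 112. ] shift units [-0.25  0.    7.14] turn units [-0.007 -0.033  0.037]
{'fov_y': 67.08622810798234, 'cx': 276.42487849047865, 'cy': 205.22671919085025, 'camera_from_world': array([[ 9.88367742e-01, -1.52082691e-01, -2.47671441e-04,
        -5.70418661e-01],
       [ 1.44659316e-01,  9.40624187e-01, -3.07082759e-01,
         3.99527543e-03],
       [ 4.69349381e-02,  3.03474866e-01,  9.51682782e-01,
        -4.93662298e-01],
       [ 0.00000000e+00,  0.00000000e+00,  0.00000000e+00,
         1.00000000e+00]])}
```

View pics/w1.png

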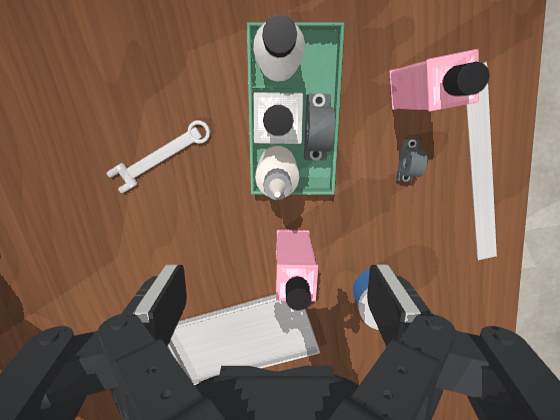

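The wrist view shows, top to bottom, the flask (280,35), tin (278,120) and bottle (278,185) in the tray. The block is at (318,130), a pink tin at (297,265) and the pan at bottom. I'll check the cap positions from this view.

```bash
python3 g.py 573.2 -23.8 112 -9; python3 - <<'E'
from h import *
z=np.load('pics/w1.npz'); im,d,T=z['im'],z['d'],z['T']; c,f,_=cal('wrist')
v,u=np.mgrid[0:420,0:560]
P=(np.stack([(u-c['cx'])/f*d,-(v-c['cy'])/f*d,-d,np.ones_like(d)],-1)@np.linalg.inv(T).T)[...,:3]*1000
for n,(u0,v0,u1,v1),a,b in(('flask',(250,10,310,60),165,175),('tin',(255,95,300,140),150,161),('tintop',(245,85,310,150),117,126),('bot',(250,150,305,205),134,143),('block',(300,85,345,170),45,75)):
    m=np.zeros(d.shape,np.uint8); m[v0:v1,u0:u1]=1; m&=((P[...,2]>a)&(P[...,2]<b)).astype(np.uint8)
    k,l,s,_=cv2.connectedComponentsWithStats(m,connectivity=4); k=1+np.argmax(s[1:,4]); q=P[l==k]
    r=cv2.minAreaRect(q[:,:2].astype(np.float32)); print(n,len(q),np.round(r[0],1),np.round(r[1],1),round(r[2],1),np.median(q[:,2]))
E
```

```text
t 3.1 pos [573.4 -20.4 326.2] yaw -8.89 tilt [-0.0015  0.0014] F [ 0.1 -0.4 -1.5] w 85.4 ff 0.0 q7 [ 0.23  0.44 -0.37  1.6   0.17  1.13 -0.33]
to [573.2 -23.8 112. ] shift units [-0.12  0.02  7.14] turn units [-0.014 -0.009  0.017]
flask 1081 [596.8 113.6] [29.3 28.9] 83.6 171.65190366331223
tin 759 [585.4  43.6] [27.8 28.8] 81.5 157.7429042870539
tintop 1705 [585.3  43.5] [51.5 51.8] 81.3 122.65256623161541
bot 423 [574.  -24.7] [29.2 30.2] 88.8 140.67787132295888
block 1170 [636.7  18.2] [56.6 32. ] 80.3 65.98660289808973
```

>>> carry_out(
  commands=[-0.13,0.02,0.5,0,0,0,0,0,0.9,0,0,0,0,0,0.9,0,0,0,0,0,0.9,0,0,0,0,0,0.9,0,0,0,0,0,0.9,0,0,0,0,0,0.8,0,0,0,0,0,0.6,0,0,0,0,0,0.4,0,0,0,0,0,0.25,0,0,0,0,0,0.1,0,0,0,0,0,0,0,0,0,0,0,0,0,0,0],
)

```text
t: 4.45
tool_pos: [0.574, -0.0271, 0.1136]
tcp_rot: [2.388, 2.04, 0.002]
force: [0.2, 0.5, 0.8]
gripper_width: 0.0851
finger_force: 0.0
```

>>> carry_out(
  commands=[0,0,0,0,0,0,0,0,0,0,0,0,0,0,0,0,0,0,0,0,0,0,0,0,0,0,0,0,0,0,0,0,0,0,0,0,0,0,0,0,0,0,0,0,0,0,0,0],
  grip=1,
)

```text
t: 5.25
tool_pos: [0.5736, -0.027, 0.1133]
tcp_rot: [2.388, 2.04, 0.001]
force: [-0.8, -0.3, 6.7]
gripper_width: 0.028
finger_force: 59.2
```

```bash
python3 g.py 573.6 -24.2 320 -9 540.4 -311.7 320 -9
```

```text
t 5.2 pos [573.6 -27.  113.3] yaw -8.99 tilt [ 0.0006 -0.0001] F [-0.8 -0.3  6.7] w 28.0 ff 59.2 q7 [ 0.18  0.69 -0.28  1.83  0.3   0.66 -0.43]
to [573.6 -24.2 320. ] shift units [ 0.09 -0.01 -6.89] turn units [ 0.005 -0.     0.001]
to [ 540.4 -311.7  320. ] shift units [-9.55  0.39 -6.89] turn units [ 0.005 -0.     0.001]
```

>>> carry_out(
  commands=[0,0,-0.3,0,0,0,0,0,-0.6,0,0,0,0,0,-0.9,0,0,0,0,0,-0.9,0,0,0,0,0,-0.9,0,0,0,0,0,-0.9,0,0,0,0,0,-0.9,0,0,0,0,0,-0.7,0,0,0,0,0,-0.5,0,0,0,-0.3,0,-0.3,0,0,0,-0.6,0.04,0,0,0,0,-0.9,0.05,0,0,0,0,-1,0.05,0,0,0,0,-1,0.05,0,0,0,0,-1,0.05,0,0,0,0,-1,0.05,0,0,0,0,-1,0.05,0,0,0,0,-1,0.05,0,0,0,0,-0.8,0.05,0,0,0,0,-0.5,0,0,0,0,0],
)

```text
t: 7.25
tool_pos: [0.542, -0.302, 0.3188]
tcp_rot: [-2.391, -2.036, 0.003]
force: [-0.8, -0.8, -2.1]
gripper_width: 0.0283
finger_force: 59.4
```

>>> carry_out(
  commands=[-0.3,0,0,0,0,0,-0.15,0,0,0,0,0,0,0,0,0,0,0,0,0,0,0,0,0,0,0,0,0,0,0],
)

```text
t: 7.75
tool_pos: [0.5421, -0.3107, 0.32]
tcp_rot: [-2.387, -2.043, -0.001]
force: [0.0, -0.4, -2.1]
gripper_width: 0.028
finger_force: 59.5
```

```bash
python3 g.py 540.4 -311.7 112.5 -9
```

```text
t 7.8 pos [ 542.1 -310.7  320. ] yaw -8.88 tilt [0.0004 0.0005] F [ 0.  -0.4 -2.1] w 28.0 ff 59.5 q7 [ 0.67  0.53 -0.32  1.47  0.17  1.18  0.17]
to [ 540.4 -311.7  112.5] shift units [-0.05 -0.05  6.92] turn units [ 0.002 -0.005  0.018]
```

>>> carry_out(
  commands=[-0.05,-0.05,0.5,0,0,0,0,0,0.9,0,0,0,0,0,0.9,0,0,0,0,0,0.9,0,0,0,0,0,0.9,0,0,0,0,0,0.9,0,0,0,0,0,0.8,0,0,0,0,0,0.5,0,0,0,0,0,0.3,0,0,0,0,0,0.15,0,0,0,0,0,0.07,0,0,0,0,0,0.03,0,0,0,0,0,0.02,0,0,0,0,0,0,0,0,0,0,0,0,0,0,0],
)

```text
t: 9.25
tool_pos: [0.5402, -0.3135, 0.1142]
tcp_rot: [2.388, 2.04, 0.0]
force: [0.1, -0.2, -1.9]
gripper_width: 0.0283
finger_force: 59.5
```

```bash
python3 g.py 540.4 -311.7 112.3 -9
```

```text
t 9.2 pos [ 540.2 -313.5  114.2] yaw -9.0 tilt [ 0.0007 -0.0004] F [ 0.1 -0.2 -1.9] w 28.3 ff 59.5 q7 [ 0.64  0.74 -0.26  1.69  0.26  0.74  0.09]
to [ 540.4 -311.7  112.3] shift units [ 0.06 -0.    0.06] turn units [0.006 0.002 0.001]
```

>>> carry_out(
  commands=[0,0,0.03,0,0,0,0,0,0.03,0,0,0,0,0,0.02,0,0,0,0,0,0,0,0,0,0,0,0,0,0,0],
)

```text
t: 9.75
tool_pos: [0.5401, -0.3135, 0.1123]
tcp_rot: [2.388, 2.04, -0.0]
force: [-1.2, 1.1, 4.7]
gripper_width: 0.0276
finger_force: 60.3
```

>>> carry_out(
  commands=[0,0,0,0,0,0,0,0,0,0,0,0,0,0,0,0,0,0,0,0,0,0,0,0],
  grip=-0.2,
)

```text
t: 10.15
tool_pos: [0.54, -0.3133, 0.1113]
tcp_rot: [2.389, 2.04, 0.0]
force: [-0.1, -0.6, -0.2]
gripper_width: 0.0512
finger_force: 0.0
```

```bash
python3 g.py 585.2 44.3 320 -9
```

```text
t 10.2 pos [ 540.  -313.3  111.3] yaw -8.99 tilt [0.0001 0.    ] F [-0.1 -0.6 -0.2] w 51.2 ff 0.0 q7 [ 0.64  0.75 -0.26  1.69  0.26  0.74  0.09]
to [585.2  44.3 320. ] shift units [12.01 -0.37 -6.96] turn units [ 0.001 -0.     0.001]
```

>>> carry_out(
  commands=[0,0,-0.4,0,0,0,0,0,-0.9,0,0,0,0,0,-1,0,0,0,0,0,-1,0,0,0,0,0,-1,0,0,0,0,0,-1,0,0,0,0.4,0,-0.8,0,0,0,0.8,0,-0.5,0,0,0,1,-0.04,-0.3,0,0,0,1,-0.04,0,0,0,0,1,-0.04,0,0,0,0,1,-0.04,0,0,0,0,1,-0.04,0,0,0,0,1,-0.04,0,0,0,0,1,-0.04,0,0,0,0,1,-0.04,0,0,0,0,1,-0.04,0,0,0,0,0.8,-0.04,0,0,0,0,0.5,0,0,0,0,0,0.3,0,0,0,0,0],
)

```text
t: 12.15
tool_pos: [0.5835, 0.0395, 0.319]
tcp_rot: [2.387, 2.042, 0.001]
force: [0.6, 0.3, -0.6]
gripper_width: 0.0513
finger_force: 0.0
```

>>> carry_out(
  commands=[0.2,0,0,0,0,0,0,0,0,0,0,0,0,0,0,0,0,0,0,0,0,0,0,0],
  grip=-1,
)

```text
t: 12.55
tool_pos: [0.5843, 0.0428, 0.3183]
tcp_rot: [2.39, 2.038, -0.001]
force: [-0.2, -0.2, -0.5]
gripper_width: 0.0854
finger_force: 0.0
```

```bash
python3 g.py 585.2 44.3 126.5 -9
```

```text
t 12.6 pos [584.3  42.8 318.3] yaw -9.09 tilt [-0.0002 -0.0007] F [-0.2 -0.2 -0.5] w 85.4 ff 0.0 q7 [ 0.12  0.47 -0.37  1.58  0.18  1.13 -0.45]
to [585.2  44.3 126.5] shift units [0.06 0.02 6.39] turn units [-0.001  0.006 -0.014]
```

>>> carry_out(
  commands=[0.1,0.02,0.5,0,0,0,0,0,0.9,0,0,0,0,0,0.9,0,0,0,0,0,0.9,0,0,0,0,0,0.9,0,0,0,0,0,0.9,0,0,0,0,0,0.6,0,0,0,0,0,0.4,0,0,0,0,0,0.2,0,0,0,0,0,0.1,0,0,0,0,0,0.09,0,0,0,0,0,0,0,0,0],
)

```text
t: 13.75
tool_pos: [0.5857, 0.047, 0.1271]
tcp_rot: [2.388, 2.04, 0.001]
force: [-0.3, 0.1, -0.4]
gripper_width: 0.0855
finger_force: 0.0
```

>>> carry_out(
  commands=[0,0,0,0,0,0,0,0,0,0,0,0,0,0,0,0,0,0,0,0,0,0,0,0,0,0,0,0,0,0,0,0,0,0,0,0,0,0,0,0,0,0],
  grip=1,
)

```text
t: 14.45
tool_pos: [0.5857, 0.0471, 0.1271]
tcp_rot: [2.388, 2.04, 0.001]
force: [-0.9, 0.1, 5.6]
gripper_width: 0.0286
finger_force: 59.8
```

```bash
python3 g.py 463.4 -324.2 320 -9
```

```text
t 14.4 pos [585.7  47.1 127.1] yaw -8.99 tilt [0.0007 0.0001] F [-0.9  0.1  5.6] w 28.6 ff 59.8 q7 [ 0.06  0.69 -0.3   1.79  0.29  0.71 -0.56]
to [ 463.4 -324.2  320. ] shift units [-12.86  -2.09  -6.43] turn units [ 0.006 -0.002  0.002]
```

>>> carry_out(
  commands=[0,0,-0.3,0,0,0,0,0,-0.6,0,0,0,0,0,-0.9,0,0,0,0,0,-0.9,0,0,0,0,0,-0.9,0,0,0,0,0,-0.9,0,0,0,0,0,-0.9,0,0,0,-0.2,0,-0.7,0,0,0,-0.5,-0.1,-0.3,0,0,0,-0.8,-0.2,0,0,0,0,-1,-0.2,0,0,0,0,-1,-0.2,0,0,0,0,-1,-0.2,0,0,0,0,-1,-0.2,0,0,0,0,-1,-0.2,0,0,0,0,-1,-0.2,0,0,0,0,-1,-0.2,0,0,0,0,-1,-0.2,0,0,0,0,-1,-0.2,0,0,0,0,-0.8,-0.1,0,0,0,0],
)

```text
t: 16.45
tool_pos: [0.4641, -0.2801, 0.3174]
tcp_rot: [-2.39, -2.036, 0.004]
force: [-0.2, -0.4, -2.7]
gripper_width: 0.0283
finger_force: 59.8
```

>>> carry_out(
  commands=[-0.6,-0.1,0,0,0,0,-0.4,0,0,0,0,0,-0.3,0,0,0,0,0,-0.1,0,0,0,0,0,0,0,0,0,0,0,0,0,0,0,0,0],
)

```text
t: 17.05
tool_pos: [0.4582, -0.3174, 0.3186]
tcp_rot: [-2.387, -2.042, -0.001]
force: [0.3, 0.7, -3.7]
gripper_width: 0.0282
finger_force: 59.8
```

```bash
python3 g.py 463.9 -321.4 126.1 -9
```

```text
t 17.1 pos [ 458.2 -317.4  318.6] yaw -8.9 tilt [0.0002 0.0008] F [ 0.3  0.7 -3.7] w 28.2 ff 59.8 q7 [ 0.76  0.42 -0.3   1.65  0.14  1.09  0.26]
to [ 463.9 -321.4  126.1] shift units [-0.11  0.21  6.42] turn units [ 0.    -0.007  0.015]
```

>>> carry_out(
  commands=[-0.06,0.2,0.5,0,0,0,0,0,0.9,0,0,0,0,0,0.9,0,0,0,0,0,0.9,0,0,0,0,0,0.9,0,0,0,0,0,0.8,0,0,0,0,0,0.6,0,0,0,0,0,0.4,0,0,0,0,0,0.2,0,0,0,0,0,0.12,0,0,0,0,0,0.06,0,0,0,0,0,0.05,0,0,0,0,0,0.03,0,0,0,0,0,0,0,0,0,0,0,0,0,0,0],
)

```text
t: 18.55
tool_pos: [0.4635, -0.3214, 0.1282]
tcp_rot: [2.388, 2.04, 0.0]
force: [-0.6, -0.0, -3.3]
gripper_width: 0.0286
finger_force: 59.8
```

```bash
python3 g.py 463.9 -321.4 126.1 -9
```

```text
t 18.6 pos [ 463.5 -321.4  128.2] yaw -8.99 tilt [ 0.0006 -0.0004] F [-0.6 -0.  -3.3] w 28.6 ff 59.8 q7 [ 0.71  0.65 -0.24  1.85  0.24  0.66  0.17]
to [ 463.9 -321.4  126.1] shift units [0.   0.01 0.07] turn units [0.005 0.002 0.001]
```

>>> carry_out(
  commands=[0,0,0.03,0,0,0,0,0,0.03,0,0,0,0,0,0.02,0,0,0,0,0,0,0,0,0,0,0,0,0,0,0],
)

```text
t: 19.05
tool_pos: [0.4635, -0.3213, 0.1261]
tcp_rot: [2.388, 2.04, -0.0]
force: [-2.6, 1.4, 6.3]
gripper_width: 0.0283
finger_force: 60.5
```

>>> carry_out(
  commands=[0,0,0,0,0,0,0,0,0,0,0,0,0,0,0,0,0,0,0,0,0,0,0,0],
  grip=-0.2,
)

```text
t: 19.45
tool_pos: [0.4634, -0.3212, 0.1253]
tcp_rot: [2.389, 2.041, 0.0]
force: [0.1, -0.0, 0.1]
gripper_width: 0.0513
finger_force: 0.0
```

```bash
python3 g.py 596.8 114.2 320 -9
```

```text
t 19.4 pos [ 463.4 -321.2  125.3] yaw -8.98 tilt [0.0001 0.0001] F [ 0.1 -0.   0.1] w 51.3 ff 0.0 q7 [ 0.71  0.65 -0.24  1.86  0.24  0.66  0.17]
to [596.8 114.2 320. ] shift units [15.03  2.12 -6.49] turn units [ 0.001 -0.001  0.002]
```

>>> carry_out(
  commands=[0,0,-0.4,0,0,0,0,0,-0.9,0,0,0,0,0,-1,0,0,0,0,0,-1,0,0,0,0,0,-1,0,0,0,0,0,-1,0,0,0,0.4,0,-0.7,0,0,0,0.8,0,-0.5,0,0,0,1,0.17,0,0,0,0,1,0.17,0,0,0,0,1,0.17,0,0,0,0,1,0.17,0,0,0,0,1,0.17,0,0,0,0,1,0.17,0,0,0,0,1,0.17,0,0,0,0,1,0.17,0,0,0,0,1,0.17,0,0,0,0,1,0.17,0,0,0,0,1,0.17,0,0,0,0,1,0.17,0,0,0,0],
)

```text
t: 21.45
tool_pos: [0.5859, 0.0615, 0.3214]
tcp_rot: [2.388, 2.04, 0.001]
force: [0.3, 1.0, 0.5]
gripper_width: 0.0513
finger_force: 0.0
```

>>> carry_out(
  commands=[0.8,0.06,0,0,0,0,0.5,0,0,0,0,0,0.3,0,0,0,0,0,0.2,0,0,0,0,0,0,0,0,0,0,0,0,0,0,0,0,0],
  grip=-1,
)

```text
t: 22.05
tool_pos: [0.5959, 0.1121, 0.3205]
tcp_rot: [2.39, 2.038, -0.001]
force: [-0.1, -0.2, 0.3]
gripper_width: 0.0853
finger_force: 0.0
```

```bash
python3 g.py 596.8 114.2 138.5 -9
```

```text
t 22.1 pos [595.9 112.1 320.5] yaw -9.07 tilt [-0.0001 -0.001 ] F [-0.1 -0.2  0.3] w 85.3 ff 0.0 q7 [ 0.01  0.5  -0.38  1.52  0.2   1.16 -0.57]
to [596.8 114.2 138.5] shift units [0.08 0.02 6.07] turn units [ 0.     0.008 -0.01 ]
```

>>> carry_out(
  commands=[0.03,0.02,0.5,0,0,0,0,0,0.9,0,0,0,0,0,0.9,0,0,0,0,0,0.9,0,0,0,0,0,0.9,0,0,0,0,0,0.7,0,0,0,0,0,0.5,0,0,0,0,0,0.4,0,0,0,0,0,0.2,0,0,0,0,0,0.12,0,0,0,0,0,0.06,0,0,0,0,0,0,0,0,0],
)

```text
t: 23.25
tool_pos: [0.5969, 0.1142, 0.1384]
tcp_rot: [2.388, 2.04, 0.001]
force: [0.1, -0.4, -0.0]
gripper_width: 0.0855
finger_force: 0.0
```

>>> carry_out(
  commands=[0,0,0,0,0,0,0,0,0,0,0,0,0,0,0,0,0,0,0,0,0,0,0,0,0,0,0,0,0,0,0,0,0,0,0,0,0,0,0,0,0,0],
  grip=1,
)

```text
t: 23.95
tool_pos: [0.5971, 0.1144, 0.1384]
tcp_rot: [2.388, 2.04, 0.001]
force: [-0.1, 0.3, 3.8]
gripper_width: 0.0285
finger_force: 59.4
```

```bash
python3 g.py 386.4 -336.7 320 -9
```

```text
t 23.9 pos [597.1 114.4 138.4] yaw -8.99 tilt [0.001  0.0003] F [-0.1  0.3  3.8] w 28.5 ff 59.4 q7 [-0.03  0.7  -0.33  1.72  0.3   0.77 -0.66]
to [ 386.4 -336.7  320. ] shift units [-15.94  -4.58  -6.06] turn units [ 0.008 -0.004  0.002]
```

>>> carry_out(
  commands=[0,0,-0.3,0,0,0,0,0,-0.6,0,0,0,0,0,-0.9,0,0,0,0,0,-0.9,0,0,0,0,0,-0.9,0,0,0,0,0,-0.9,0,0,0,-0.2,0,-0.9,0,0,0,-0.6,0,-0.66,0,0,0,-1,-0.3,0,0,0,0,-1,-0.3,0,0,0,0,-1,-0.3,0,0,0,0,-1,-0.3,0,0,0,0,-1,-0.3,0,0,0,0,-1,-0.3,0,0,0,0,-1,-0.3,0,0,0,0,-1,-0.3,0,0,0,0,-1,-0.3,0,0,0,0,-1,-0.3,0,0,0,0,-1,-0.3,0,0,0,0,-1,-0.3,0,0,0,0],
)

```text
t: 25.95
tool_pos: [0.4284, -0.2489, 0.3195]
tcp_rot: [-2.387, -2.04, 0.001]
force: [0.0, 0.5, -3.0]
gripper_width: 0.0286
finger_force: 59.7
```

>>> carry_out(
  commands=[-0.9,-0.3,0,0,0,0,-0.8,-0.2,0,0,0,0,-0.6,-0.2,0,0,0,0,-0.4,-0.15,0,0,0,0,-0.3,-0.13,0,0,0,0,-0.14,0,0,0,0,0,0,0,0,0,0,0,0,0,0,0,0,0,0,0,0,0,0,0],
)

```text
t: 26.85
tool_pos: [0.3868, -0.3357, 0.3199]
tcp_rot: [-2.387, -2.042, -0.001]
force: [0.9, 1.2, -3.3]
gripper_width: 0.0286
finger_force: 59.7
```

```bash
python3 g.py 386.4 -336.7 137.4 -9
```

```text
t 26.9 pos [ 386.8 -335.7  319.9] yaw -8.89 tilt [0.0003 0.0005] F [ 0.9  1.2 -3.3] w 28.6 ff 59.7 q7 [ 0.87  0.34 -0.28  1.77  0.11  1.05  0.39]
to [ 386.4 -336.7  137.4] shift units [-0.04 -0.01  6.08] turn units [ 0.002 -0.004  0.016]
```

>>> carry_out(
  commands=[0,0,0.5,0,0,0,0,0,0.9,0,0,0,0,0,0.9,0,0,0,0,0,0.9,0,0,0,0,0,0.9,0,0,0,0,0,0.6,0,0,0,0,0,0.5,0,0,0,0,0,0.4,0,0,0,0,0,0.2,0,0,0,0,0,0.12,0,0,0,0,0,0.06,0,0,0,0,0,0.04,0,0,0,0,0,0,0,0,0,0,0,0,0,0,0],
)

```text
t: 28.25
tool_pos: [0.3864, -0.3369, 0.1396]
tcp_rot: [2.388, 2.04, 0.0]
force: [0.6, 0.1, -3.7]
gripper_width: 0.0291
finger_force: 59.6
```

```bash
python3 g.py 386.4 -336.7 137.4 -9
```

```text
t 28.2 pos [ 386.4 -336.9  139.6] yaw -8.99 tilt [ 0.0006 -0.0005] F [ 0.6  0.1 -3.7] w 29.1 ff 59.6 q7 [ 0.81  0.57 -0.22  1.98  0.21  0.6   0.29]
to [ 386.4 -336.7  137.4] shift units [ 0.01 -0.    0.07] turn units [0.006 0.003 0.001]
```

>>> carry_out(
  commands=[0,0,0.03,0,0,0,0,0,0.03,0,0,0,0,0,0.02,0,0,0,0,0,0,0,0,0,0,0,0,0,0,0],
)

```text
t: 28.75
tool_pos: [0.3864, -0.3369, 0.1374]
tcp_rot: [2.388, 2.04, -0.0]
force: [-2.1, 0.8, 5.6]
gripper_width: 0.0285
finger_force: 60.6
```

>>> carry_out(
  commands=[0,0,0,0,0,0,0,0,0,0,0,0,0,0,0,0,0,0,0,0,0,0,0,0],
  grip=-0.2,
)

```text
t: 29.15
tool_pos: [0.3863, -0.3367, 0.1367]
tcp_rot: [2.389, 2.041, 0.0]
force: [0.9, 0.3, 0.8]
gripper_width: 0.0512
finger_force: 0.0
```

```bash
python3 g.py 636.5 19 250 -10.1
```

```text
t 29.1 pos [ 386.3 -336.7  136.7] yaw -8.99 tilt [0.0001 0.0001] F [0.9 0.3 0.8] w 51.2 ff 0.0 q7 [ 0.81  0.58 -0.22  1.99  0.21  0.6   0.29]
to [636.5  19.  250. ] shift units [13.01  6.39 -3.77] turn units [ 0.001 -0.001  0.162]
```

>>> carry_out(
  commands=[0,0,-0.4,0,0,0,0,0,-0.9,0,0,0,0,0,-1,0,0,0,0,0,-1,0,0,0,0.4,0,-0.47,0,0,0,0.8,0.5,0,0,0,0,1,0.5,0,0,0,0,1,0.5,0,0,0,0,1,0.5,0,0,0,0,1,0.5,0,0,0,0,1,0.5,0,0,0,0,1,0.5,0,0,0,0,1,0.5,0,0,0,0,1,0.5,0,0,0,0,1,0.5,0,0,0,0,1,0.5,0,0,0,0,0.8,0.4,0,0,0,0,0.5,0.3,0,0,0,0,0.3,0.2,0,0,0,0.16,0.2,0,0,0,0,0],
)

```text
t: 31.15
tool_pos: [0.6369, 0.0196, 0.2495]
tcp_rot: [-2.408, -2.017, 0.001]
force: [-0.0, -1.1, 0.0]
gripper_width: 0.0516
finger_force: 0.0
```

>>> carry_out(
  commands=[0,0,0,0,0,0,0,0,0,0,0,0,0,0,0,0,0,0],
  grip=-1,
)

```text
t: 31.45
tool_pos: [0.6364, 0.0172, 0.25]
tcp_rot: [2.409, 2.015, -0.001]
force: [-0.3, -0.1, -0.8]
gripper_width: 0.0853
finger_force: 0.0
```

```bash
python3 g.py 636.5 19 37 -10.1
python3 - <<'E'
from h import *
a,d=grab_frame('top'); b,_=grab_frame('scene'); np.savez('pics/top2',im=a,d=d)
o=np.hstack([a[130:380,190:510],b[120:370,110:400]]); o=cv2.resize(o,None,fx=1.3,fy=1.3); save('c2',o)
E
```

```text
t 31.4 pos [636.4  17.2 250. ] yaw -10.18 tilt [-0.0003 -0.0008] F [-0.3 -0.1 -0.8] w 85.3 ff 0.0 q7 [ 0.1   0.6  -0.29  1.53  0.19  1.04 -0.41]
to [636.5  19.   37. ] shift units [ 0.06 -0.01  7.1 ] turn units [-0.001  0.007 -0.011]
```

View pics/c2.png

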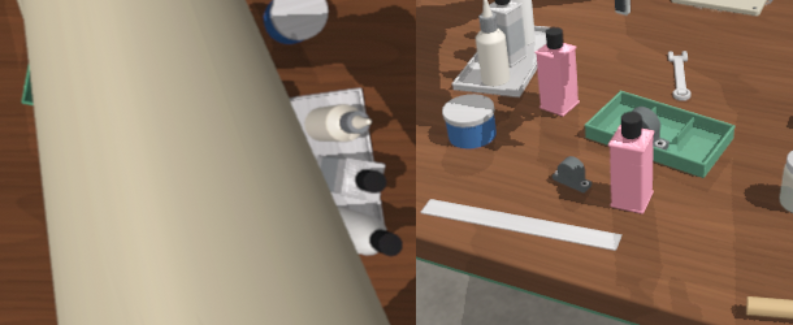

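The picture shows all three containers upright in the pan (crop 490,60 to 530,20) and the block alone in the tray. Descending on the block.

>>> carry_out(
  commands=[0.03,0,0.5,0,0,0,0,0,0.9,0,0,0,0,0,0.9,0,0,0,0,0,0.9,0,0,0,0,0,0.9,0,0,0,0,0,0.9,0,0,0,0,0,0.8,0,0,0,0,0,0.5,0,0,0,0,0,0.4,0,0,0,0,0,0.2,0,0,0,0,0,0.12,0,0,0,0,0,0.06,0,0,0,0,0,0,0,0,0],
)

```text
t: 32.85
tool_pos: [0.6375, 0.0194, 0.0381]
tcp_rot: [2.408, 2.017, 0.001]
force: [0.4, -0.8, 1.1]
gripper_width: 0.0854
finger_force: 0.0
```

>>> carry_out(
  commands=[0,0,0,0,0,0,0,0,0,0,0,0,0,0,0,0,0,0,0,0,0,0,0,0,0,0,0,0,0,0,0,0,0,0,0,0,0,0,0,0,0,0],
  grip=1,
)

```text
t: 33.55
tool_pos: [0.637, 0.0194, 0.0379]
tcp_rot: [2.408, 2.017, -0.0]
force: [-2.0, -0.3, 6.0]
gripper_width: 0.031
finger_force: 60.6
```

```bash
python3 g.py 432.5 321.8 180 -0.9
```

```text
t 33.5 pos [637.   19.4  37.9] yaw -10.09 tilt [ 0.0001 -0.0001] F [-2.  -0.3  6. ] w 31.0 ff 60.6 q7 [ 0.05  0.86 -0.21  1.69  0.28  0.62 -0.49]
to [432.5 321.8 180. ] shift units [ 8.73 -8.48 -4.74] turn units [ 1.000e-03  1.000e-03 -1.337e+00]
```

>>> carry_out(
  commands=[0,0,-0.3,0,0,0,0,0,-0.6,0,0,0,0,0,-0.9,0,0,0,0,0,-0.9,0,0,0,0,0,-0.9,0,0,0,0,0,-0.7,0,0,0,0.3,-0.3,-0.44,0,0,0,0.6,-0.6,0,0,0,0,0.8,-0.77,0,0,0,0,0.8,-0.77,0,0,0,0,0.8,-0.77,0,0,0,0,0.8,-0.77,0,0,0,0,0.8,-0.77,0,0,0,0,0.8,-0.77,0,0,0,0,0.8,-0.77,0,0,0,0,0.8,-0.77,0,0,0,0,0.6,-0.6,0,0,0,0,0.4,-0.4,0,0,0,0,0.3,-0.3,0,0,0,0,0.13,-0.12,0,0,0,0],
)

```text
t: 35.55
tool_pos: [0.4304, 0.3229, 0.1792]
tcp_rot: [-2.405, -2.02, 0.003]
force: [0.2, 0.5, -8.3]
gripper_width: 0.031
finger_force: 61.0
```

>>> carry_out(
  commands=[0,0,0,0,0,-0.4,0,0,0,0,0,-0.6,0,0,0,0,0,-0.33,0,0,0,0,0,0,0,0,0,0,0,0,0,0,0,0,0,0],
)

```text
t: 36.15
tool_pos: [0.4326, 0.3214, 0.1796]
tcp_rot: [2.241, 2.201, -0.001]
force: [0.4, 0.7, -8.7]
gripper_width: 0.0309
finger_force: 60.9
```

```bash
python3 g.py 432.5 321.8 61 -0.9
python3 - <<'E'
from h import *
b,d=grab_frame('scene'); np.savez('pics/sc3',im=b,d=d)
w,_=grab_frame('wrist'); a,d=grab_frame('top'); np.savez('pics/top3',im=a,d=d)
o=np.hstack([cv2.resize(b[130:260,370:520],(450,390)),cv2.resize(w,(350,390))]); save('c3',o)
E
```

```text
t 36.1 pos [432.6 321.4 179.6] yaw -1.03 tilt [-0.0001 -0.0004] F [ 0.4  0.7 -8.7] w 30.9 ff 60.9 q7 [-0.49  0.55 -0.3   1.88  0.23  0.75 -0.94]
to [432.5 321.8  61. ] shift units [ 0.02 -0.    3.95] turn units [-0.001  0.003 -0.019]
```

View pics/c3.png

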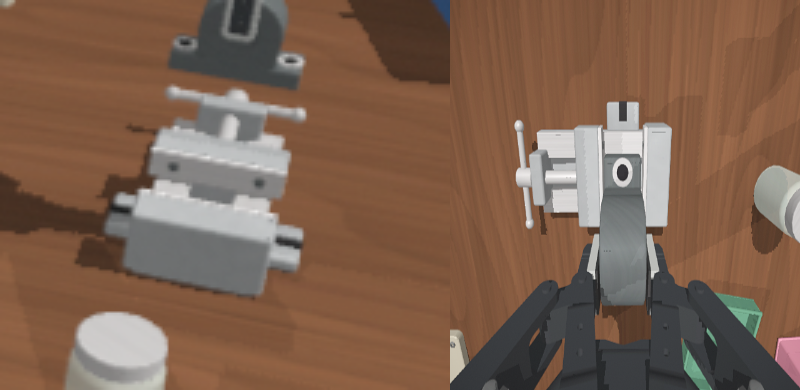

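The block is held level above the gap between the jaws, in line with them. Lowering it.

>>> carry_out(
  commands=[0,0,0.4,0,0,0,0,0,0.7,0,0,0,0,0,0.7,0,0,0,0,0,0.7,0,0,0,0,0,0.5,0,0,0,0,0,0.4,0,0,0,0,0,0.2,0,0,0,0,0,0.12,0,0,0,0,0,0.08,0,0,0,0,0,0.05,0,0,0,0,0,0,0,0,0,0,0,0,0,0,0],
)

```text
t: 37.5
tool_pos: [0.4327, 0.322, 0.0646]
tcp_rot: [2.24, 2.203, 0.001]
force: [0.3, 0.5, -8.5]
gripper_width: 0.0315
finger_force: 60.8
```

```bash
python3 g.py 432.5 321.8 60.9 -0.9
```

```text
t 37.5 pos [432.7 322.   64.6] yaw -0.95 tilt [0.0007 0.0005] F [ 0.3  0.5 -8.5] w 31.5 ff 60.8 q7 [-0.55  0.73 -0.22  1.96  0.32  0.49 -1.01]
to [432.5 321.8  60.9] shift units [-0.01 -0.01  0.12] turn units [ 0.006 -0.004 -0.007]
```

>>> carry_out(
  commands=[0,0,0.04,0,0,0,0,0,0.03,0,0,0,0,0,0.03,0,0,0,0,0,0.02,0,0,0,0,0,0,0,0,0,0,0,0,0,0,0],
)

```text
t: 38.1
tool_pos: [0.4325, 0.3218, 0.0609]
tcp_rot: [2.24, 2.203, 0.0]
force: [-1.1, -1.1, -1.5]
gripper_width: 0.0307
finger_force: 61.5
```

>>> carry_out(
  commands=[0,0,0.02,0,0,0,0,0,0,0,0,0,0,0,0,0,0,0],
)

```text
t: 38.4
tool_pos: [0.4325, 0.3218, 0.0609]
tcp_rot: [2.239, 2.203, 0.0]
force: [-2.4, -2.5, 5.7]
gripper_width: 0.031
finger_force: 62.6
```

>>> carry_out(
  commands=[0,0,0,0,0,0,0,0,0,0,0,0,0,0,0,0,0,0,0,0,0,0,0,0],
  grip=-0.2,
)

```text
t: 38.8
tool_pos: [0.4328, 0.3221, 0.0601]
tcp_rot: [-2.24, -2.203, -0.001]
force: [-0.5, -1.0, -0.1]
gripper_width: 0.051
finger_force: 0.0
```

>>> carry_out(
  commands=[0,0,-0.3,0,0,0,0,0,-0.6,0,0,0,0,0,-0.9,0,0,0,0,0,-0.9,0,0,0,0,0,-0.9,0,0,0,0,0,-0.9,0,0,0,0,0,-0.9,0,0,0,0,0,-0.9,0,0,0,0,0,-0.9,0,0,0,0,0,-0.6,0,0,0,0,0,-0.3,0,0,0],
)

```text
t: 39.9
tool_pos: [0.4329, 0.3224, 0.3054]
tcp_rot: [2.239, 2.203, 0.006]
force: [-1.0, 0.2, -0.9]
gripper_width: 0.0509
finger_force: 0.0
```

```bash
python3 g.py 386.4 -337 320 -9
```

```text
t 39.9 pos [432.9 322.4 305.4] yaw -0.94 tilt [0.0028 0.0021] F [-1.   0.2 -0.9] w 50.9 ff 0.0 q7 [-0.45  0.4  -0.35  1.72  0.16  1.04 -0.87]
to [ 386.4 -337.   320. ] shift units [-22.    -1.19  -0.54] turn units [ 0.022 -0.02   1.172]
```

```bash
cat > m3.py <<'E'
from h import *
import sys
im,d=grab_frame('top'); np.savez('pics/'+sys.argv[1],im=im,d=d); save(sys.argv[1],im)
P=pts('top',d)*1000; P[...,2]+=.6; Z=P[...,2]
def blob(name,x0,x1,y0,y1,za,zb):
    m=((Z>za)&(Z<zb)&(P[...,0]>x0)&(P[...,0]<x1)&(P[...,1]>y0)&(P[...,1]<y1)).astype(np.uint8)
    n,l,s,c=cv2.connectedComponentsWithStats(m,connectivity=4)
    if n<2: print(name,'none'); return
    q=P[l==1+np.argmax(s[1:,4])]; r=cv2.minAreaRect(q[:,:2].astype(np.float32))
    print(name,len(q),np.round(r[0],1),np.round(r[1],1),round(r[2],1),'z',round(float(np.median(q[:,2])),1))
for n,(x0,x1,y0,y1) in {'pan':(330,600,-400,-250),'tray':(530,640,-80,160)}.items():
    blob(n+' bottle',x0,x1,y0,y1,134,143); blob(n+' tin',x0,x1,y0,y1,149,161); blob(n+' tintop',x0,x1,y0,y1,116,125); blob(n+' flask',x0,x1,y0,y1,165,175)
blob('block top',380,480,260,380,68,98); blob('block feet',405,460,260,380,36,45)
E
python3 m3.py top4
```

```text
pan bottle 168 [ 540.5 -309.1] [29.5 29.6] 2.1 z 137.9
pan tin 271 [ 463.2 -322.5] [29.  28.7] 41.8 z 154.8
pan tintop 562 [ 463.3 -322.6] [52.2 51.9] 80.8 z 120.0
pan flask 279 [ 386.9 -335. ] [28.2 29.2] 11.4 z 168.9
tray bottle none
tray tin none
tray tintop none
tray flask none
block top 525 [432.3 321.1] [56.1 31.9] 89.2 z 86.6
block feet 172 [431.9 286.2] [32.1 19.1] 2.5 z 39.8
```

View pics/top4.png

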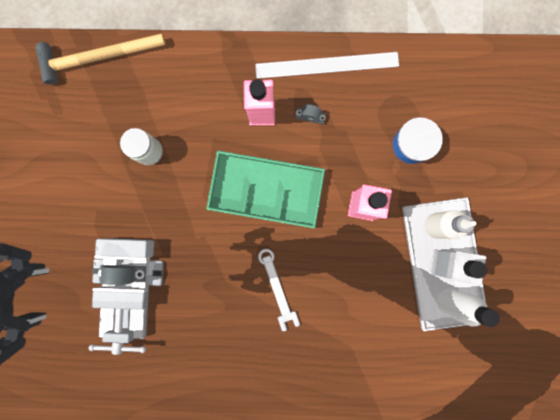

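The picture shows the block seated between the jaws at (122,274), top at 87–91 mm and feet at 40 mm, so flat, centred within 1 mm. All containers are upright in the pan at right. Now the returns, bottle first.

>>> carry_out(
  commands=[0,0,-0.2,0,0,0.4,0,0,-0.2,0,0,0.5,0,0,-0.1,0,0,0.28,0,0,0,0,0,0],
)

```text
t: 40.35
tool_pos: [0.4323, 0.3218, 0.3178]
tcp_rot: [2.39, 2.039, -0.001]
force: [-0.7, 0.5, 0.2]
gripper_width: 0.051
finger_force: 0.0
```

```bash
python3 g.py 540.4 -310 320 -9
```

```text
t 40.4 pos [432.3 321.8 317.8] yaw -9.05 tilt [-0.0002 -0.0003] F [-0.7  0.5  0.2] w 51.0 ff 0.0 q7 [-0.47  0.39 -0.32  1.7   0.14  1.07 -0.99]
to [ 540.4 -310.   320. ] shift units [-20.23   6.87  -0.07] turn units [-0.001  0.003 -0.007]
```

>>> carry_out(
  commands=[-0.4,0.1,0,0,0,0,-0.8,0.29,0,0,0,0,-1,0.36,0,0,0,0,-1,0.36,0,0,0,0,-1,0.36,0,0,0,0,-1,0.36,0,0,0,0,-1,0.36,0,0,0,0,-1,0.36,0,0,0,0,-1,0.36,0,0,0,0,-1,0.36,0,0,0,0,-1,0.36,0,0,0,0,-1,0.36,0,0,0,0,-1,0.36,0,0,0,0,-1,0.36,0,0,0,0,-1,0.36,0,0,0,0,-1,0.36,0,0,0,0,-1,0.36,0,0,0,0,-1,0.36,0,0,0,0,-1,0.36,0,0,0,0,-1,0.36,0,0,0,0],
)

```text
t: 42.35
tool_pos: [0.5442, -0.2815, 0.3174]
tcp_rot: [-2.389, -2.038, 0.001]
force: [0.5, -0.0, 0.1]
gripper_width: 0.0511
finger_force: 0.0
```

>>> carry_out(
  commands=[-0.5,0,0,0,0,0,-0.3,0,0,0,0,0,-0.2,0,0,0,0,0,0,0,0,0,0,0,0,0,0,0,0,0,0,0,0,0,0,0],
)

```text
t: 42.95
tool_pos: [0.541, -0.3077, 0.3183]
tcp_rot: [-2.388, -2.041, -0.001]
force: [-0.2, -0.0, 0.1]
gripper_width: 0.0512
finger_force: 0.0
```

```bash
python3 g.py 540.4 -310 112.3 -9
```

```text
t 43.0 pos [ 541.  -307.7  318.3] yaw -8.94 tilt [0.0004 0.0006] F [-0.2 -0.   0.1] w 51.2 ff 0.0 q7 [ 0.55  0.51 -0.13  1.48  0.07  1.15  0.26]
to [ 540.4 -310.   112.3] shift units [-0.08 -0.01  6.87] turn units [ 0.002 -0.005  0.008]
```

>>> carry_out(
  commands=[-0.06,0,0.5,0,0,0,0,0,0.9,0,0,0,0,0,0.9,0,0,0,0,0,0.9,0,0,0,0,0,0.9,0,0,0,0,0,0.9,0,0,0,0,0,0.7,0,0,0,0,0,0.5,0,0,0,0,0,0.3,0,0,0,0,0,0.2,0,0,0,0,0,0.13,0,0,0,0,0,0.04,0,0,0,0,0,0,0,0,0],
)

```text
t: 44.25
tool_pos: [0.5406, -0.311, 0.1124]
tcp_rot: [2.389, 2.039, 0.001]
force: [0.3, -0.7, -0.3]
gripper_width: 0.0512
finger_force: 0.0
```

>>> carry_out(
  commands=[0,0,0,0,0,0,0,0,0,0,0,0,0,0,0,0,0,0,0,0,0,0,0,0,0,0,0,0,0,0,0,0,0,0,0,0],
  grip=1,
)

```text
t: 44.85
tool_pos: [0.5407, -0.3112, 0.1127]
tcp_rot: [2.389, 2.038, 0.001]
force: [-0.9, 0.1, 6.2]
gripper_width: 0.0284
finger_force: 59.3
```

```bash
python3 g.py 574.9 -25.7 320 -9
```

```text
t 44.9 pos [ 540.7 -311.2  112.7] yaw -9.07 tilt [ 0.0011 -0.0007] F [-0.9  0.1  6.2] w 28.4 ff 59.3 q7 [ 0.54  0.73 -0.11  1.7   0.11  0.72  0.22]
to [574.9 -25.7 320. ] shift units [ 9.57 -0.37 -6.91] turn units [ 0.01   0.004 -0.01 ]
```

>>> carry_out(
  commands=[0,0,-0.3,0,0,0,0,0,-0.6,0,0,0,0,0,-0.9,0,0,0,0,0,-0.9,0,0,0,0,0,-0.9,0,0,0,0,0,-0.9,0,0,0,0,0,-0.9,0,0,0,0,0,-0.7,0,0,0,0,0,-0.5,0,0,0,0.3,0,-0.3,0,0,0,0.6,-0.04,0,0,0,0,0.9,-0.04,0,0,0,0,1,-0.04,0,0,0,0,1,-0.04,0,0,0,0,1,-0.04,0,0,0,0,1,-0.04,0,0,0,0,1,-0.04,0,0,0,0,1,-0.05,0,0,0,0,0.8,-0.04,0,0,0,0,0.5,0,0,0,0,0],
)

```text
t: 46.85
tool_pos: [0.5712, -0.0348, 0.3178]
tcp_rot: [-2.382, -2.043, 0.001]
force: [-0.5, -0.2, -2.4]
gripper_width: 0.0284
finger_force: 59.4
```

>>> carry_out(
  commands=[0.3,0,0,0,0,0,0.13,0,0,0,0,0,0,0,0,0,0,0,0,0,0,0,0,0,0,0,0,0,0,0],
)

```text
t: 47.35
tool_pos: [0.5742, -0.0282, 0.3189]
tcp_rot: [2.392, 2.036, -0.001]
force: [-0.1, 0.3, -2.7]
gripper_width: 0.0284
finger_force: 59.4
```

```bash
python3 g.py 574.9 -26.9 113.7 -9
```

```text
t 47.4 pos [574.2 -28.2 318.9] yaw -9.18 tilt [-0.0001 -0.0006] F [-0.1  0.3 -2.7] w 28.4 ff 59.4 q7 [ 0.12  0.44 -0.18  1.61  0.08  1.1  -0.24]
to [574.9 -26.9 113.7] shift units [0.05 0.02 6.84] turn units [-0.     0.005 -0.026]
```

>>> carry_out(
  commands=[0.02,0.02,0.5,0,0,-0.02,0,0,0.9,0,0,0,0,0,0.9,0,0,0,0,0,0.9,0,0,0,0,0,0.9,0,0,0,0,0,0.9,0,0,0,0,0,0.7,0,0,0,0,0,0.4,0,0,0,0,0,0.3,0,0,0,0,0,0.2,0,0,0,0,0,0.1,0,0,0,0,0,0.06,0,0,0,0,0,0.02,0,0,0,0,0,0,0,0,0,0,0,0,0,0,0],
)

```text
t: 48.85
tool_pos: [0.5753, -0.0262, 0.116]
tcp_rot: [2.387, 2.042, 0.001]
force: [0.3, 0.1, -2.3]
gripper_width: 0.0284
finger_force: 59.5
```

```bash
python3 g.py 574.9 -26.9 113.4 -9
```

```text
t 48.9 pos [575.3 -26.2 116. ] yaw -8.92 tilt [0.0009 0.    ] F [ 0.3  0.1 -2.3] w 28.4 ff 59.5 q7 [ 0.09  0.68 -0.14  1.83  0.15  0.64 -0.3 ]
to [574.9 -26.9 113.4] shift units [-0.02 -0.01  0.09] turn units [ 0.007 -0.001  0.012]
```

>>> carry_out(
  commands=[-0.02,0,0.03,0,0,0,0,0,0.03,0,0,0,0,0,0.03,0,0,0,0,0,0.01,0,0,0,0,0,0,0,0,0,0,0,0,0,0,0],
)

```text
t: 49.45
tool_pos: [0.5751, -0.0269, 0.1137]
tcp_rot: [2.387, 2.041, 0.001]
force: [-2.9, 0.8, 8.1]
gripper_width: 0.0282
finger_force: 60.5
```

>>> carry_out(
  commands=[0,0,0,0,0,0,0,0,0,0,0,0,0,0,0,0,0,0,0,0,0,0,0,0],
  grip=-0.2,
)

```text
t: 49.85
tool_pos: [0.575, -0.0268, 0.1124]
tcp_rot: [-2.387, -2.042, -0.0]
force: [-0.2, 0.3, 0.1]
gripper_width: 0.0513
finger_force: 0.0
```

```bash
python3 g.py 463.3 -322 320 -9
```

```text
t 49.9 pos [575.  -26.8 112.4] yaw -8.92 tilt [-0.      0.0001] F [-0.2  0.3  0.1] w 51.3 ff 0.0 q7 [ 0.09  0.68 -0.14  1.83  0.15  0.64 -0.3 ]
to [ 463.3 -322.   320. ] shift units [-10.3   -2.15  -6.92] turn units [-0.    -0.     0.012]
```

>>> carry_out(
  commands=[0,0,-0.4,0,0,0,0,0,-0.9,0,0,0,0,0,-1,0,0,0,0,0,-1,0,0,0,0,0,-1,0,0,0,0,0,-1,0,0,0,0,0,-1,0,0,0,-0.4,0,-0.62,0,0,0,-0.8,-0.22,0,0,0,0,-1,-0.22,0,0,0,0,-1,-0.22,0,0,0,0,-1,-0.22,0,0,0,0,-1,-0.22,0,0,0,0,-1,-0.22,0,0,0,0,-1,-0.22,0,0,0,0,-1,-0.22,0,0,0,0,-1,-0.22,0,0,0,0,-0.6,-0.17,0,0,0,0,-0.35,0,0,0,0,0,-0.2,0,0,0,0,0],
)

```text
t: 51.85
tool_pos: [0.4631, -0.3242, 0.3206]
tcp_rot: [2.388, 2.041, 0.001]
force: [-0.3, 0.3, 0.9]
gripper_width: 0.0512
finger_force: 0.0
```

>>> carry_out(
  commands=[0,0,0,0,0,0,0,0,0,0,0,0,0,0,0,0,0,0],
)

```text
t: 52.15
tool_pos: [0.4638, -0.3223, 0.3202]
tcp_rot: [-2.385, -2.044, -0.001]
force: [-0.0, -0.2, -0.5]
gripper_width: 0.0512
finger_force: 0.0
```

```bash
python3 g.py 463.3 -323 126 -9
```

```text
t 52.1 pos [ 463.8 -322.3  320.2] yaw -8.8 tilt [0.0003 0.0007] F [-0.  -0.2 -0.5] w 51.2 ff 0.0 q7 [ 0.63  0.42 -0.11  1.64  0.05  1.09  0.35]
to [ 463.3 -323.   126. ] shift units [-0.03 -0.01  6.47] turn units [ 0.001 -0.006  0.029]
```

>>> carry_out(
  commands=[-0.02,0,0.5,0,0,0.02,0,0,0.9,0,0,0,0,0,0.9,0,0,0,0,0,0.9,0,0,0,0,0,0.9,0,0,0,0,0,0.9,0,0,0,0,0,0.6,0,0,0,0,0,0.4,0,0,0,0,0,0.2,0,0,0,0,0,0.15,0,0,0,0,0,0.1,0,0,0,0,0,0.02,0,0,0,0,0,0,0,0,0],
)

```text
t: 53.45
tool_pos: [0.4633, -0.3244, 0.1265]
tcp_rot: [2.389, 2.038, 0.0]
force: [-0.9, 0.3, 0.7]
gripper_width: 0.0512
finger_force: 0.0
```

>>> carry_out(
  commands=[0,0,0,0,0,0,0,0,0,0,0,0,0,0,0,0,0,0,0,0,0,0,0,0,0,0,0,0,0,0,0,0,0,0,0,0],
  grip=1,
)

```text
t: 54.05
tool_pos: [0.4633, -0.3245, 0.1267]
tcp_rot: [2.389, 2.038, 0.0]
force: [-0.8, 0.0, 4.9]
gripper_width: 0.0287
finger_force: 59.3
```

```bash
python3 g.py 586 45.4 320 -9
```

```text
t 54.0 pos [ 463.3 -324.5  126.7] yaw -9.06 tilt [ 0.0009 -0.0006] F [-0.8  0.   4.9] w 28.7 ff 59.3 q7 [ 0.62  0.65 -0.09  1.85  0.09  0.64  0.32]
to [586.   45.4 320. ] shift units [12.82  2.1  -6.45] turn units [ 0.008  0.004 -0.009]
```

>>> carry_out(
  commands=[0,0,-0.3,0,0,0,0,0,-0.6,0,0,0,0,0,-0.9,0,0,0,0,0,-0.9,0,0,0,0,0,-0.9,0,0,0,0,0,-0.9,0,0,0,0,0,-0.9,0,0,0,0.2,0,-0.7,0,0,0,0.5,0.1,-0.35,0,0,0,0.8,0.2,0,0,0,0,1,0.2,0,0,0,0,1,0.2,0,0,0,0,1,0.2,0,0,0,0,1,0.2,0,0,0,0,1,0.2,0,0,0,0,1,0.2,0,0,0,0,1,0.2,0,0,0,0,1,0.2,0,0,0,0,1,0.2,0,0,0,0,0.8,0,0,0,0,0],
)

```text
t: 56.05
tool_pos: [0.5785, 0.0043, 0.3185]
tcp_rot: [-2.386, -2.041, 0.0]
force: [0.2, -0.4, -2.8]
gripper_width: 0.0283
finger_force: 59.6
```

>>> carry_out(
  commands=[0.7,0,0,0,0,0,0.4,0,0,0,0,0,0.3,0,0,0,0,0,0.1,0,0,0,0,0,0,0,0,0,0,0,0,0,0,0,0,0],
)

```text
t: 56.65
tool_pos: [0.5856, 0.0437, 0.3195]
tcp_rot: [2.391, 2.037, -0.001]
force: [0.3, -0.5, -4.0]
gripper_width: 0.0286
finger_force: 59.6
```

```bash
python3 g.py 586 44.1 128 -9
```

```text
t 56.6 pos [585.6  43.7 319.5] yaw -9.16 tilt [-0.0002 -0.0009] F [ 0.3 -0.5 -4. ] w 28.6 ff 59.6 q7 [ 0.    0.46 -0.19  1.58  0.09  1.12 -0.37]
to [586.   44.1 128. ] shift units [0.02 0.01 6.38] turn units [-0.001  0.008 -0.023]
```

>>> carry_out(
  commands=[-0.03,0.01,0.5,0,0,-0.02,0,0,0.9,0,0,0,0,0,0.9,0,0,0,0,0,0.9,0,0,0,0,0,0.9,0,0,0,0,0,0.8,0,0,0,0,0,0.6,0,0,0,0,0,0.3,0,0,0,0,0,0.2,0,0,0,0,0,0.15,0,0,0,0,0,0.1,0,0,0,0,0,0.06,0,0,0,0,0,0.02,0,0,0,0,0,0,0,0,0,0,0,0,0,0,0],
)

```text
t: 58.15
tool_pos: [0.586, 0.0442, 0.1299]
tcp_rot: [2.387, 2.042, 0.001]
force: [0.3, -0.5, -3.5]
gripper_width: 0.0285
finger_force: 59.6
```

```bash
python3 g.py 586 44.1 127.6 -9
```

```text
t 58.1 pos [586.   44.2 129.9] yaw -8.92 tilt [0.0006 0.    ] F [ 0.3 -0.5 -3.5] w 28.5 ff 59.6 q7 [-0.02  0.67 -0.16  1.79  0.16  0.7  -0.42]
to [586.   44.1 127.6] shift units [-0.   -0.    0.08] turn units [ 0.005 -0.001  0.012]
```

>>> carry_out(
  commands=[0,0,0.03,0,0,0,0,0,0.03,0,0,0,0,0,0.02,0,0,0,0,0,0,0,0,0,0,0,0,0,0,0],
)

```text
t: 58.65
tool_pos: [0.586, 0.0442, 0.1277]
tcp_rot: [2.387, 2.042, 0.001]
force: [-2.7, -0.6, 4.5]
gripper_width: 0.0283
finger_force: 60.3
```

>>> carry_out(
  commands=[0,0,0,0,0,0,0,0,0,0,0,0,0,0,0,0,0,0,0,0,0,0,0,0],
  grip=-0.2,
)

```text
t: 59.05
tool_pos: [0.5859, 0.0441, 0.1271]
tcp_rot: [2.387, 2.042, 0.0]
force: [0.2, -0.2, -0.1]
gripper_width: 0.051
finger_force: 0.0
```

```bash
python3 g.py 386.7 -336 320 -9
```

```text
t 59.0 pos [585.9  44.1 127.1] yaw -8.92 tilt [ 0.0002 -0.    ] F [ 0.2 -0.2 -0.1] w 51.0 ff 0.0 q7 [-0.02  0.67 -0.16  1.79  0.16  0.69 -0.42]
to [ 386.7 -336.   320. ] shift units [-13.55  -4.59  -6.43] turn units [ 0.001 -0.     0.011]
```

>>> carry_out(
  commands=[0,0,-0.4,0,0,0,0,0,-0.9,0,0,0,0,0,-1,0,0,0,0,0,-1,0,0,0,0,0,-1,0,0,0,0,0,-1,0,0,0,-0.4,0,-0.7,0,0,0,-0.8,-0.2,-0.43,0,0,0,-1,-0.36,0,0,0,0,-1,-0.36,0,0,0,0,-1,-0.36,0,0,0,0,-1,-0.36,0,0,0,0,-1,-0.36,0,0,0,0,-1,-0.36,0,0,0,0,-1,-0.36,0,0,0,0,-1,-0.36,0,0,0,0,-1,-0.36,0,0,0,0,-1,-0.36,0,0,0,0,-1,-0.36,0,0,0,0,-0.7,-0.3,0,0,0,0],
)

```text
t: 61.05
tool_pos: [0.3923, -0.3195, 0.3211]
tcp_rot: [2.389, 2.038, -0.001]
force: [0.5, -0.1, 0.1]
gripper_width: 0.0514
finger_force: 0.0
```

>>> carry_out(
  commands=[-0.4,-0.13,0,0,0,0,-0.25,0,0,0,0,0,0,0,0,0,0,0,0,0,0,0,0,0,0,0,0,0,0,0],
)

```text
t: 61.55
tool_pos: [0.3876, -0.3348, 0.3201]
tcp_rot: [-2.385, -2.044, -0.001]
force: [-0.1, 0.3, -0.8]
gripper_width: 0.0515
finger_force: 0.0
```

```bash
python3 g.py 386.7 -336 137.5 -9
```

```text
t 61.5 pos [ 387.6 -334.8  320.1] yaw -8.79 tilt [0.0003 0.0006] F [-0.1  0.3 -0.8] w 51.5 ff 0.0 q7 [ 0.72  0.33 -0.08  1.77  0.03  1.04  0.47]
to [ 386.7 -336.   137.5] shift units [-0.05 -0.03  6.09] turn units [ 0.002 -0.006  0.03 ]
```

>>> carry_out(
  commands=[-0.02,-0.02,0.5,0,0,0.02,0,0,0.9,0,0,0,0,0,0.9,0,0,0,0,0,0.9,0,0,0,0,0,0.9,0,0,0,0,0,0.7,0,0,0,0,0,0.5,0,0,0,0,0,0.3,0,0,0,0,0,0.2,0,0,0,0,0,0.15,0,0,0,0,0,0.1,0,0,0,0,0,0.04,0,0,0,0,0,0,0,0,0],
)

```text
t: 62.85
tool_pos: [0.3862, -0.3367, 0.1377]
tcp_rot: [2.39, 2.039, 0.0]
force: [0.2, 0.3, -0.2]
gripper_width: 0.051
finger_force: 0.0
```

>>> carry_out(
  commands=[0,0,0,0,0,0,0,0,0,0,0,0,0,0,0,0,0,0,0,0,0,0,0,0,0,0,0,0,0,0,0,0,0,0,0,0],
  grip=1,
)

```text
t: 63.45
tool_pos: [0.3865, -0.3369, 0.138]
tcp_rot: [2.389, 2.038, 0.0]
force: [-0.3, 0.1, 5.9]
gripper_width: 0.0284
finger_force: 59.2
```

```bash
python3 g.py 597.2 116.6 320 -9
```

```text
t 63.5 pos [ 386.5 -336.9  138. ] yaw -9.06 tilt [ 0.001  -0.0008] F [-0.3  0.1  5.9] w 28.4 ff 59.2 q7 [ 0.71  0.57 -0.06  1.99  0.06  0.58  0.44]
to [597.2 116.6 320. ] shift units [16.03  4.56 -6.07] turn units [ 0.009  0.005 -0.008]
```

>>> carry_out(
  commands=[0,0,-0.3,0,0,0,0,0,-0.6,0,0,0,0,0,-0.9,0,0,0,0,0,-0.9,0,0,0,0,0,-0.9,0,0,0,0,0,-0.9,0,0,0,0,0,-0.9,0,0,0,0.2,0,-0.7,0,0,0,0.6,0,-0.3,0,0,0,1,0.32,0,0,0,0,1,0.32,0,0,0,0,1,0.32,0,0,0,0,1,0.32,0,0,0,0,1,0.32,0,0,0,0,1,0.32,0,0,0,0,1,0.32,0,0,0,0,1,0.32,0,0,0,0,1,0.32,0,0,0,0,1,0.32,0,0,0,0,1,0.32,0,0,0,0],
)

```text
t: 65.45
tool_pos: [0.5455, -0.0026, 0.329]
tcp_rot: [-2.389, -2.038, 0.003]
force: [0.1, -1.2, -3.3]
gripper_width: 0.0285
finger_force: 59.8
```

>>> carry_out(
  commands=[1,0.3,0,0,0,0,1,0.3,0,0,0,0,0.9,0.2,0,0,0,0,0.6,0.15,0,0,0,0,0.4,0.08,0,0,0,0,0.2,0,0,0,0,0,0.1,0,0,0,0,0,0,0,0,0,0,0,0,0,0,0,0,0],
)

```text
t: 66.35
tool_pos: [0.5963, 0.1146, 0.3295]
tcp_rot: [2.391, 2.037, -0.001]
force: [0.1, -0.7, -3.8]
gripper_width: 0.0285
finger_force: 59.7
```

```bash
python3 g.py 597.1 115.8 139 -9
```

```text
t 66.3 pos [596.3 114.6 329.5] yaw -9.15 tilt [-0.    -0.001] F [ 0.1 -0.7 -3.8] w 28.5 ff 59.7 q7 [-0.09  0.48 -0.23  1.5   0.12  1.17 -0.5 ]
to [597.1 115.8 139. ] shift units [0.05 0.02 6.35] turn units [ 0.001  0.008 -0.021]
```

>>> carry_out(
  commands=[0.02,0.01,0.5,0,0,-0.02,0,0,0.9,0,0,0,0,0,0.9,0,0,0,0,0,0.9,0,0,0,0,0,0.9,0,0,0,0,0,0.8,0,0,0,0,0,0.6,0,0,0,0,0,0.3,0,0,0,0,0,0.2,0,0,0,0,0,0.12,0,0,0,0,0,0.1,0,0,0,0,0,0.06,0,0,0,0,0,0.02,0,0,0,0,0,0,0,0,0,0,0,0,0,0,0],
)

```text
t: 67.85
tool_pos: [0.597, 0.1166, 0.1407]
tcp_rot: [2.387, 2.042, 0.001]
force: [-0.4, 0.5, -3.5]
gripper_width: 0.0285
finger_force: 59.6
```

```bash
python3 g.py 597.1 115.8 138.8 -9
```

```text
t 67.8 pos [597.  116.6 140.7] yaw -8.92 tilt [0.0005 0.0001] F [-0.4  0.5 -3.5] w 28.5 ff 59.6 q7 [-0.12  0.68 -0.2   1.72  0.18  0.76 -0.56]
to [597.1 115.8 138.8] shift units [-0.03  0.01  0.06] turn units [ 0.004 -0.002  0.012]
```

>>> carry_out(
  commands=[-0.02,0,0.03,0,0,0,0,0,0.03,0,0,0,0,0,0.01,0,0,0,0,0,0,0,0,0,0,0,0,0,0,0],
)

```text
t: 68.35
tool_pos: [0.597, 0.1159, 0.139]
tcp_rot: [2.387, 2.041, 0.001]
force: [-1.8, -0.4, 6.0]
gripper_width: 0.0284
finger_force: 60.6
```

>>> carry_out(
  commands=[0,0,0,0,0,0,0,0,0,0,0,0,0,0,0,0,0,0,0,0,0,0,0,0],
  grip=-0.2,
)

```text
t: 68.75
tool_pos: [0.5967, 0.116, 0.1381]
tcp_rot: [-2.387, -2.042, 0.0]
force: [0.4, 0.1, -0.5]
gripper_width: 0.0513
finger_force: 0.0
```

>>> carry_out(
  commands=[0,0,-0.3,0,0,0,0,0,-0.6,0,0,0,0,0,-0.9,0,0,0,0,0,-0.9,0,0,0,0,0,-0.9,0,0,0,0,0,-0.9,0,0,0,0,0,-0.9,0,0,0,0,0,-0.6,0,0,0,0,0,-0.3,0,0,0,0.5,-0.5,0,0,0,0,0.8,-0.8,0,0,0,0,0.8,-0.8,0,0,0,0,0.8,-0.8,0,0,0,0,0.8,-0.8,0,0,0,0,0.8,-0.7,0,0,0,0,0.6,-0.6,0,0,0,0,0.4,-0.4,0,0,0,0,0.2,-0.2,0,0,0,0,0,0,0,0,0,0,0,0,0,0,0,0],
)

```text
t: 70.75
tool_pos: [0.4579, 0.3098, 0.3272]
tcp_rot: [2.388, 2.04, -0.001]
force: [-0.4, -1.3, 0.1]
gripper_width: 0.0513
finger_force: 0.0
```

```bash
python3 m3.py top5; python3 - <<'E'
from h import *
a,_=grab_frame('scene'); b=np.load('pics/top5.npz')['im']
save('fin',np.hstack([cv2.resize(b[130:350,70:350],(400,314)),cv2.resize(a[130:280,220:420],(400,314))]))
E
```

```text
pan bottle none
pan tin none
pan tintop none
pan flask none
tray bottle 168 [575.  -25.6] [29.8 27.9] 0.3 z 138.8
tray tin 240 [585.6  44.8] [28.8 27.8] 46.0 z 156.0
tray tintop 580 [585.9  45.1] [51.8 52. ] 80.9 z 120.9
tray flask 245 [596.8 116.5] [28.4 27.2] 3.5 z 169.9
block top 526 [432.3 321.3] [55.3 31.7] 89.1 z 86.5
block feet 172 [431.9 287.8] [31.9 23.3] 1.2 z 39.9
```

View pics/fin.png

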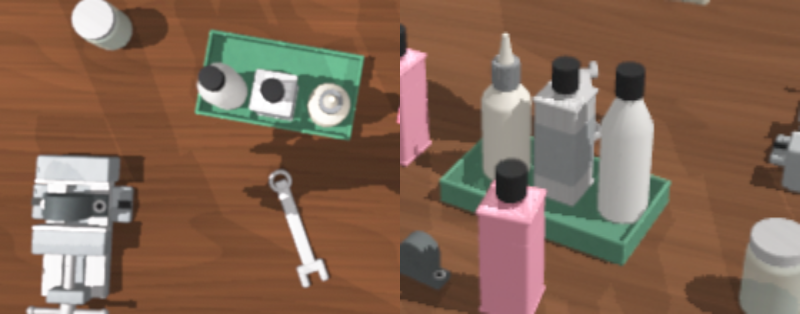

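All three containers stand upright within 1 mm of their bay middles, and the block is seated in the vice. Handing in.

```bash
python3 -c "
from rig import arm
print(arm.close_job())"
```

```text
the job is handed in; nothing more can be done
None
```

Job handed in at about 71 s: the pillow block is flat and centred in the drill vice, each container is back upright in the middle of its own bay, and I left the spanner, screw jar and grease tin alone.

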